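Set the lunch tray for soup and a boiled egg

ROBOT

A 6-joint arm with a two-finger parallel gripper is mounted at the origin on a cart in front of the work surface, level with it; the furniture and walls round the work are solid. World frame = base frame: x ahead of the robot, y to its left, z up, the work surface at z = 0. Lengths are in m, angles in rad, forces in N, time in s.
With the tool pointing down it reaches from about 0.325 to 0.775 m from the base axis. Payload 5.5 kg.
Tool frame: the origin (TCP) lies on the centre line of the jaws, within the pads' length; the fingertips stand 25 mm ahead of it and the grasp point (between the pads) lies 6 mm ahead of it (r.finger_overhang is the distance from the TCP to the fingertips, in m); x points along the fingers, y is the direction in which the jaws open and shut, and the axes are right-handed (so a half turn about x gives the same grasp; the last joint's range is limited). The gripper opens to 88 mm and grips with 3 to 60 N. Pads are 20 mm wide; open, the fingers measure 115 mm over their backs; the gripper's body (75 mm by 178 mm) begins 61 mm behind the grasp point.
Start: joints at [1.292, 0.091, 1.231, -0, 1.82, -0.057], TCP at [0.132, 0.585, 0.248] pointing down, gripper open.
Joint ranges: [-2.87, 2.87], [-0.86, 2.18], [0.17, 2.46], [-1.51, 4.65], [0.06, 2.69], [-2.65, 2.65]. Speed limits (rad/s): [2.57, 2.57, 3.01, 3.14, 3.14, 3.14].

INTERFACE

Orientations are given as a unit quaternion [x, y, z, w].
In Python, from station import observe, vision, order, r gives the robot as it stands.
- The arm moves only by the tool apply_moves, never from a script. Its argument "commands" is a list that holds one entry, the list of rows, each a list of 5 numbers: the closure, from 0 (fully open) to 1 (shut), then the shift along the tool's x, y, z in m, then the turn about the tool's x in degrees. In form: [[[claw, x, y, z, turn], ...]]. A call has 1 to 20 rows; each row shifts and turns the commanded pose from where the row before left it, along the tool's axes as they then stand; what a row does not reach is not made up. A row lasts 1/10 s, in which the tool goes at most 50 mm and 8.59 degrees, less where a joint would pass 70% of its speed; a pose out of reach is approached as far as the arm can. A call with a gripper value outside its range is refused whole. The fingers move at their own pace and stop on an object; "force" is the grip in N (left out, the last holds). Time passes only in rows, so rows that do not move let the fingers close. It gives the time, the measured TCP pose, the force and the opening at its end, in the units of the state.
- observe(): the state, without advancing time (a new reading comes with each control period).
- vision.camera(name): name is "scene" or "top" or "wrist"; returns the picture (480x640x3 uint8, red, green, blue); there is no depth.
- vision.camera_info(name): a dict with "vertical_fov" (degrees; the focal length in pixels is half the picture's height over the tangent of half this angle, whatever the lens; pixels are square), "cx", "cy" (the principal point, pixels), "origin" and "rotation" of the camera in the world. Camera axes: x right, y down, z forward; pixel columns grow to the right and rows downward; lengths in m; the calibration is good to about 2 mm. The wrist camera is an equidistant fisheye: a pixel r from the principal point sees the ray r / f radians off the axis. A picture is of the moment at which its call begins: read the wrist's pose just before it. camera_info takes no time and is no camera call; for the wrist camera it gives the pose at the moment of the call.
- order.hand_in(): hands the job in, once; it reports no verdict.
The state is a dict: "clock": time; "joint_positions": joint angles; "qvel": joint speeds; "joint_torque": joint torques, N m; "tool_pos": TCP position; "ee_rot": TCP orientation; "force": force on the tool from outside, world axes, zero at the start; "wrist_torque": the same for the moment, N m; "gripper_width": finger opening in m.
Only numpy, scipy, OpenCV 4.12 (cv2) and the standard library are available. Lean on these libraries where they do the work, as an engineer would, in place of code of your own. Each camera call takes 0.05 s, during which the arm holds its last target. There are 200 camera calls.

TASK

Set the wooden tray for a lunch of soup and a boiled egg: stand the slim tin in the large round rimmed holder, the egg cup in the small round rimmed holder, the garlic bulb in the square dish and the kitchen timer on the flat pad without a rim. Set each one upright in the middle of its holder and let go. Leave the squat wide tin and the big onion standing where they are on the worktop.

Things in the scene. Friction and masses are not known exactly. Their poses are not given: they have to be found in the camera images.
- slim_tin: Slim food tin, taller than wide: upright cylinder 57 mm in diameter, 72 mm high. To go in the large ring holder. Origin: centre of its underside; z up.
- garlic: Small pale garlic bulb, about 53 mm across and 53 mm high with a pointed top, widest at about 20 mm above its underside; grip it about 28 mm above the underside. To go in the square dish. Origin: centre of its underside; z up.
- timer: Round wind-up kitchen timer with a white domed top on a red base, 62 mm in diameter, 49 mm high; the top (58 mm wide) does not turn here and can be gripped 36 mm above the underside. To go on the flat pad. Origin: centre of its underside; z up.
- egg_cup: Blue glazed egg cup, empty and upright: foot 40 mm, rim 49 mm in diameter, 53 mm high; grip it across the outside of the bowl about 36 mm above the underside. To go in the small ring holder. Origin: centre of its underside; z up.
- squat_tin: Look-alike, to be left: squat wide food tin, wider than tall, 75 mm in diameter, 58 mm high. Origin: centre of its underside; z up.
- onion: Look-alike, to be left: red onion, much bigger than the garlic, 84 mm across, 82 mm high. Origin: centre of its underside; z up.
- large_ring: The larger round holder, white rim, grey floor: inside diameter 78 mm, outside 86 mm; its floor is 4 mm and its rim 10 mm above its underside. For the slim tin. Fixed in a fixed wooden tray (192 mm square, floor 6 mm, rim 16 mm high); the four holders stand two by two in it, 88 mm between centres, in any arrangement. Origin: centre of its underside, 6 mm above the worktop; z up.
- small_ring: The smaller round holder, white rim, grey floor: inside diameter 60 mm, outside 68 mm; its floor is 4 mm and its rim 10 mm above its underside. For the egg cup. Fixed in a fixed wooden tray (192 mm square, floor 6 mm, rim 16 mm high); the four holders stand two by two in it, 88 mm between centres, in any arrangement. Origin: centre of its underside, 6 mm above the worktop; z up.
- square_dish: Square holder, white rim, grey floor: 74 mm square inside, 82 mm outside; its floor is 4 mm and its rim 10 mm above its underside. For the garlic. Fixed in a fixed wooden tray (192 mm square, floor 6 mm, rim 16 mm high); the four holders stand two by two in it, 88 mm between centres, in any arrangement. Origin: centre of its underside, 6 mm above the worktop; z up.
- flat_pad: Flat grey round pad without a rim: 80 mm in diameter; its top is 8 mm above its underside. For the timer. Fixed in a fixed wooden tray (192 mm square, floor 6 mm, rim 16 mm high); the four holders stand two by two in it, 88 mm between centres, in any arrangement. Origin: centre of its underside, 6 mm above the worktop; z up.

How it is judged:
By the outcome, as a careful person would: the job done as asked, in the order asked, and still so for the second after the job is handed in, with the robot touching nothing.
It also fails if it takes over 104 s, if anything falls off the work surface, if the arm or the gripper's body presses on something with over 40 N, if the wrist force passes 120 N, or if a joint passes its speed limit or range.

## Working session

There is one attempt and no reset: what is moved stays moved. The work goes in short steps, Python scripts to look and compute and a tool call to move; the robot and the scene stay as the last step left them, time stands still between calls to the robot, and variables do not carry over. Pictures are saved under pics/ and viewed, about 12 in all and at most 16, crops included, and the job is handed in when it is done.

Besides the shell and the picture viewer there is one more tool, called after ">>>" as a command line: name --argument value ..., lists and objects as JSON in quotes. apply_moves: Moves the arm, as the interface text tells. Its arguments: {"type":"object","properties":{"commands":{"type":"array"},"force":{"type":"number"}},"required":["commands"]}

```bash
mkdir -p pics; ls; python3 - <<'E'
from station import observe, vision, order, r
import cv2,numpy as np
s=observe();print({k:np.round(v,3).tolist() for k,v in s.items()})
for n in("scene","top","wrist"):
    i=vision.camera_info(n);print(n,i)
    cv2.imwrite(f"pics/{n}0.png",vision.camera(n)[:,:,::-1])
E
```

```text
pics
{'clock': 0.0, 'joint_positions': [1.292, 0.092, 1.232, 0.0, 1.82, -0.057], 'qvel': [0.002, -0.0, -0.001, 0.001, 0.001, -0.001], 'joint_torque': [0.001, -44.648, -40.642, 0.07, 0.03, -0.0], 'tool_pos': [0.132, 0.585, 0.247], 'ee_rot': [0.078, 0.703, -0.079, 0.703], 'force': [-0.359, 0.11, -0.218], 'wrist_torque': [0.002, -0.046, -0.03], 'gripper_width': 0.088}
scene {'vertical_fov': 42.87763783366454, 'cx': 321.1062260611971, 'cy': 244.93074777753145, 'origin': array([-0.02047121,  0.54146796,  0.48216971]), 'rotation': array([-0.34114797,  0.79111631, -0.46171643,  0.21111844])}
top {'vertical_fov': 45.632574927721876, 'cx': 327.42185170259677, 'cy': 230.7366733532022, 'origin': array([0.37767398, 0.04703635, 0.87284369]), 'rotation': array([-0.70186454,  0.7059038 , -0.0699857 ,  0.06471466])}
wrist {'vertical_fov': 65.70646984690485, 'cx': 313.46527294206726, 'cy': 235.5199187522029, 'origin': array([0.05216157, 0.60418361, 0.3841858 ]), 'rotation': array([0.77197704, 0.61750666, 0.09322736, 0.11851428])}
```

View pics/top0.png

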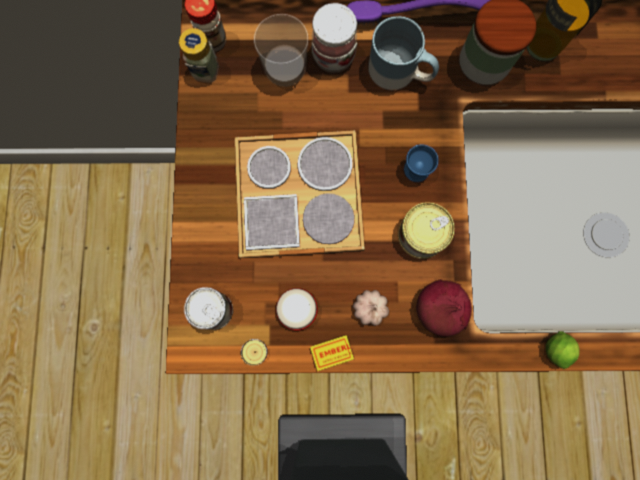

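View pics/scene0.png

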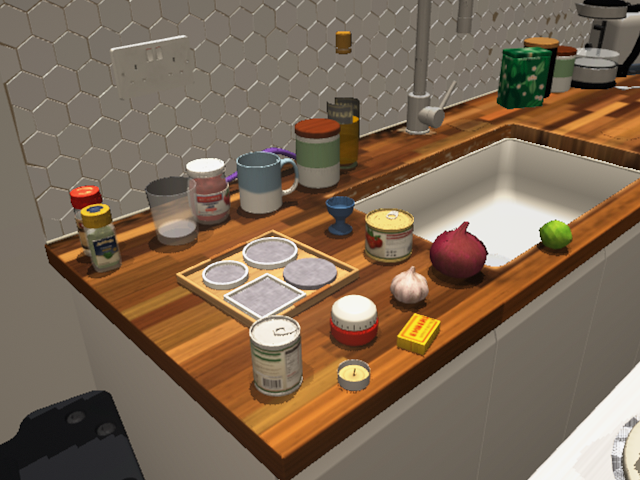

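Top view: slim tin (206,308), timer (296,309), garlic (371,308), egg cup rim (422,160), small ring (269,167), large ring (325,163), square dish (272,222), pad (328,218). The squat tin (428,229) and onion (444,308) stay. The scene view shows the same things, all upright.

```bash
cat > h.py <<'E'
import numpy as np, cv2
from scipy.spatial.transform import Rotation as R
from station import observe, vision, order, r
def ray(n,uv,i=None):
    i=i or vision.camera_info(n); f=240/np.tan(np.radians(i["vertical_fov"]/2))
    d=np.array([uv[0]-i["cx"],uv[1]-i["cy"]])/f
    if n=="wrist":
        t=np.hypot(*d); d=np.r_[d/t*np.sin(t),np.cos(t)] if t>0 else np.array([0,0,1.])
    else: d=np.r_[d,1]
    d=R.from_quat(i["rotation"]).apply(d); return np.array(i["origin"]),d/np.linalg.norm(d)
def onz(n,uv,z,i=None):
    o,d=ray(n,uv,i); return o+d*(z-o[2])/d[2]
def proj(n,p,i=None):
    i=i or vision.camera_info(n); f=240/np.tan(np.radians(i["vertical_fov"]/2))
    c=R.from_quat(i["rotation"]).inv().apply(np.atleast_2d(p)-i["origin"])
    if n=="wrist":
        h=np.hypot(c[:,0],c[:,1]); q=c[:,:2]/h[:,None]*np.arctan2(h,c[:,2])[:,None]
    else: q=c[:,:2]/c[:,2:]
    return q*f+[i["cx"],i["cy"]]
def tri(a,b):
    (o1,d1),(o2,d2)=a,b
    s=np.linalg.lstsq(np.c_[d1,-d2],o2-o1,rcond=None)[0]
    p,q=o1+s[0]*d1,o2+s[1]*d2
    return (p+q)/2,np.linalg.norm(p-q)
def circ(p,rad,z,n=60):
    t=np.linspace(0,2*np.pi,n); return np.c_[p[0]+rad*np.cos(t),p[1]+rad*np.sin(t),0*t+z]
E
python3 - <<'E'
from h import *
P=dict(slim=((206,308),(276,330)),timer=((296,309),(355,308)),garlic=((371,308),(409,270)),egg=((422,160),(340,203)),squat=((428,228),(390,220)),
small=((269,167),(225,274)),large=((325,163),(270,252)),dish=((272,222),(265,297)),pad=((328,218),(310,272)),
tl=((236,138),None),tr=((356,131),None),br=((363,249),None),bl=((240,256),None))
zz=dict(slim=.072,timer=.049,garlic=.05,egg=.053,squat=.058,small=.014,large=.014,dish=.014,pad=.014,tl=.016,tr=.016,br=.016,bl=.016)
for k,(a,b) in P.items():
    t=tri(ray("top",a),ray("scene",b)) if b else ""
    p=onz("top",a,zz[k]); print(k,t, p.round(4), "r",np.hypot(*p[:2]).round(3))
E
```

```text
slim (array([0.4238284 , 0.21067011, 0.06948197]), np.float64(5.546146308562532e-05)) [0.4237 0.2102 0.072 ] r 0.473
timer (array([0.4229991 , 0.08623239, 0.03916489]), np.float64(0.0009811998916462446)) [0.4228 0.0861 0.049 ] r 0.432
garlic (array([ 0.42422422, -0.02095847,  0.04873018]), np.float64(0.0015488874326670965)) [ 0.4235 -0.0213  0.05  ] r 0.424
egg (array([ 0.64450441, -0.10336588,  0.04872119]), np.float64(0.0008518459572416182)) [ 0.6434 -0.1023  0.053 ] r 0.652
squat (array([ 0.53847777, -0.1078129 ,  0.05319559]), np.float64(0.0021233595950281166)) [ 0.5384 -0.1062  0.058 ] r 0.549
small (array([0.64675546, 0.13118798, 0.0101524 ]), np.float64(0.0002581528686109142)) [0.6456 0.1309 0.014 ] r 0.659
large (array([0.6525603 , 0.0426191 , 0.00986907]), np.float64(0.001528530370018334)) [0.6518 0.0432 0.014 ] r 0.653
dish (array([0.55858541, 0.1255213 , 0.00907061]), np.float64(0.0002316961982890388)) [0.5576 0.1252 0.014 ] r 0.572
pad (array([0.56357039, 0.0383322 , 0.01024455]), np.float64(0.0019982306861571313)) [0.5635 0.0391 0.014 ] r 0.565
tl  [0.6929 0.1834 0.016 ] r 0.717
tr  [ 0.7038 -0.0062  0.016 ] r 0.704
br  [ 0.5146 -0.0138  0.016 ] r 0.515
bl  [0.5048 0.1728 0.016 ] r 0.534
```

View pics/wrist0.png

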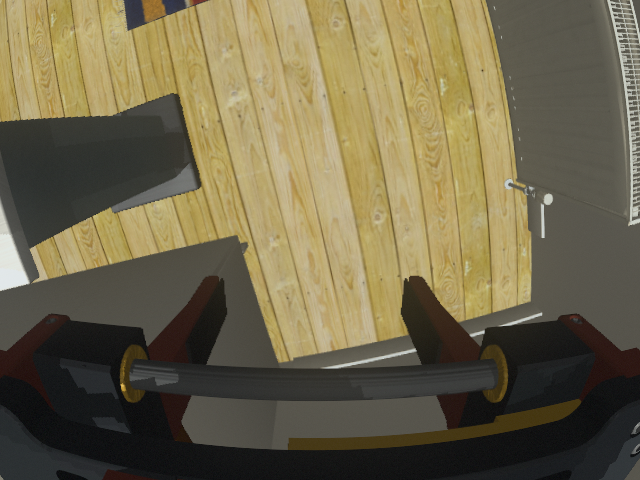

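Wrist view: only the floor and the fingers; the arm is off to the side. Top+scene agree to 1–2 mm, and the heights match the text within about 4 mm. Next: tool axes and the onion.

```bash
cat >> h.py <<'E'
def delta(p,yaw=None):
    """tool-frame shift from current TCP to world TCP p (after turn to keep), plus yaw of tool y"""
    s=observe(); M=R.from_quat(s["ee_rot"]); m=M.as_matrix()
    print("tcp",np.round(s["tool_pos"],4),"y ax",m[:,1].round(3),"yaw_y",np.degrees(np.arctan2(m[1,1],m[0,1])).round(2),"x ax",m[:,0].round(3),
      "shift mm",(1000*M.inv().apply(np.array(p)-s["tool_pos"])).round(1),"w",round(float(s["gripper_width"]),4),"t",s["clock"],"F",np.round(s["force"],1), "q6",np.round(s["joint_positions"],2))
E
python3 - <<'E'
from h import *
delta([.424,.210,.2])
for k,a,z in(("onion",(444,308),.041),("match",(332,353),.02),("tea",(254,352),.02),("mug",(397,55),.09),("glass",(282,45),.09)): print(k,onz("top",a,z).round(3))
E
```

```text
tcp [0.1319 0.5851 0.2468] y ax [ 0.22   0.975 -0.001] yaw_y 77.29 x ax [-0.    -0.001 -1.   ] shift mm [  47.2 -301.6  367.4] w 0.0876 t 0.15 F [-0.6 -0.8  0. ] q6 [ 1.29  0.09  1.23  0.    1.82 -0.06]
onion [ 0.423 -0.128  0.041]
match [0.36  0.035 0.02 ]
tea [0.362 0.149 0.02 ]
mug [ 0.795 -0.065  0.09 ]
glass [0.811 0.107 0.09 ]
```

>>> apply_moves --commands '[[[0, 0, -0.0302, 0.0367, 0], [0, 0, -0.0302, 0.0367, 0], [0, 0, -0.0302, 0.0367, 0], [0, 0, -0.0302, 0.0367, 0], [0, 0, -0.0302, 0.0367, 0], [0, 0, -0.0302, 0.0367, 0], [0, 0, -0.0302, 0.0367, 0], [0, 0, -0.0302, 0.0367, 0], [0, 0, -0.0302, 0.0367, 0], [0, 0, -0.0302, 0.0367, 0], [0, 0.0235, 0, 0, -6.35], [0, 0.0235, 0, 0, -6.35], [0, 0, 0, 0, 0], [0, 0, 0, 0, 0]]]'

```text
clock: 1.55
tool_pos: [0.4233, 0.2099, 0.2006]
ee_rot: [0.001, 0.707, -0.001, 0.707]
force: [-0.5, 0.2, -0.0]
gripper_width: 0.0876
```

```bash
python3 - <<'E'
from h import *
delta([.424,.210,.05])
i=vision.camera_info("wrist");im=vision.camera("wrist")[:,:,::-1].copy()
P=dict(slim=((.424,.210),.0285,.072),timer=((.423,.086),.029,.04))
for k,(c,rad,z) in P.items(): cv2.polylines(im,[proj("wrist",circ(c,rad,z),i).round().astype(int)],True,(0,255,0),1)
cv2.imwrite("pics/w1.png",im)
E
```

```text
tcp [0.4233 0.2099 0.2006] y ax [ 0.003  1.    -0.   ] yaw_y 89.83 x ax [-0.001 -0.    -1.   ] shift mm [1.506e+02 1.000e-01 9.000e-01] w 0.0876 t 1.55 F [-0.5  0.2 -0. ] q6 [ 0.39 -0.26  1.64  0.    1.76 -1.18]
```

View pics/w1.png

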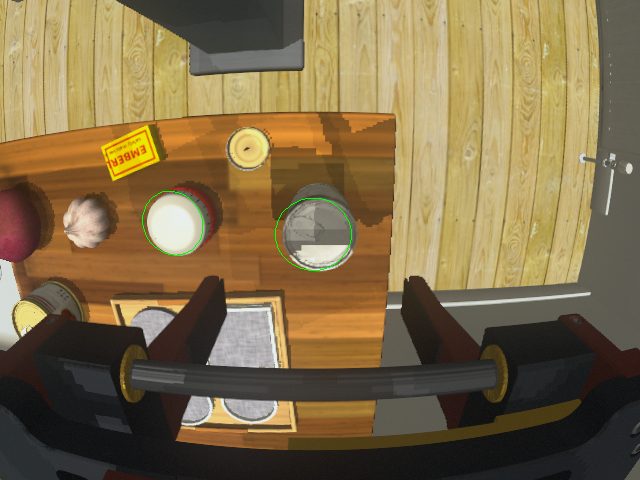

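>>> apply_moves --commands '[[[0, 0.04, 0.002, 0.0015, 0], [0, 0.04, 0, 0, 0], [0, 0.04, 0, 0, 0], [0, 0.0346, 0, 0, 0], [0, 0, 0, 0, 0], [1, 0, 0, 0, 0], [1, 0, 0, 0, 0], [1, 0, 0, 0, 0], [1, 0, 0, 0, 0], [1, 0, 0, 0, 0], [1, 0, 0, 0, 0], [1, 0, 0, 0, 0]]]' --force 25

```text
clock: 2.8
tool_pos: [0.426, 0.2126, 0.0479]
ee_rot: [0.001, 0.706, 0.001, 0.708]
force: [-0.6, 1.5, 6.4]
gripper_width: 0.0573
```

```bash
python3 - <<'E'
from h import *
delta([.651,.043,.056])
E
```

```text
tcp [0.426  0.2126 0.0479] y ax [0.    1.    0.002] yaw_y 89.99 x ax [ 0.003  0.002 -1.   ] shift mm [  -7.8 -169.6  225. ] w 0.0573 t 2.8 F [-0.6  1.5  6.4] q6 [ 0.39 -0.2   1.86  0.    1.47 -1.18]
```

>>> apply_moves --commands '[[[1, -0.02, 0, 0, 0], [1, -0.03, 0, 0, 0], [1, -0.03, 0, 0, 0], [1, 0, 0, 0, 0], [1, 0, 0, 0, 0]]]'

```text
clock: 3.3
tool_pos: [0.4251, 0.2119, 0.1257]
ee_rot: [0.0, 0.707, -0.0, 0.707]
force: [0.2, 0.4, -3.1]
gripper_width: 0.057
```

```bash
python3 - <<'E'
from h import *
delta([.651,.043,.13])
E
```

```text
tcp [0.4251 0.2119 0.1257] y ax [ 0.  1. -0.] yaw_y 89.99 x ax [ 0. -0. -1.] shift mm [  -4.2 -168.8  225.9] w 0.057 t 3.3 F [ 0.2  0.4 -3.1] q6 [ 0.39 -0.24  1.76 -0.    1.62 -1.18]
```

>>> apply_moves --commands '[[[1, 0, -0.0241, 0.0323, 0], [1, 0, -0.0241, 0.0323, 0], [1, 0, -0.0241, 0.0323, 0], [1, 0, -0.0241, 0.0323, 0], [1, 0, -0.0241, 0.0323, 0], [1, 0, -0.0241, 0.0323, 0], [1, 0, -0.0241, 0.0323, 0], [1, 0, 0, 0, 0], [1, 0, 0, 0, 0], [1, 0, 0, 0, 0]]]'

```text
clock: 4.3
tool_pos: [0.65, 0.0438, 0.1243]
ee_rot: [-0.0, 0.708, 0.0, 0.706]
force: [-0.3, -0.8, -1.1]
gripper_width: 0.0566
```

```bash
python3 - <<'E'
from h import *
delta([.651,.043,.06])
i=vision.camera_info("wrist");im=vision.camera("wrist")[:,:,::-1].copy()
cv2.imwrite("pics/w2.png",im)
a=np.array([.9984,.057]);b=np.array([-.057,.9984]);c=np.array([.6046,.0846])
print([proj("wrist",np.r_[c+s*.044*a+t*.044*b,.016],i).round(0) for s,t in((1,1),(1,-1),(-1,1),(-1,-1))])
for rad,z,s,t in((.041,.016,1,-1),(.032,.016,1,1),(.04,.014,-1,-1)): cv2.polylines(im,[proj("wrist",circ(c+s*.044*a+t*.044*b,rad,z),i).round().astype(int)],True,(0,255,0),1)
q=c-.044*a+.044*b
cv2.polylines(im,[proj("wrist",[np.r_[q+s*.039*a+t*.039*b,.016] for s,t in((1,1),(1,-1),(-1,-1),(-1,1))],i).round().astype(int)],True,(0,255,0),1)
cv2.imwrite("pics/w2a.png",im)
E
```

```text
tcp [0.65   0.0438 0.1243] y ax [-0.  1.  0.] yaw_y 90.02 x ax [-0.003  0.    -1.   ] shift mm [64.3 -0.9  1.2] w 0.0566 t 4.3 F [-0.3 -0.8 -1.1] q6 [ 0.01  0.24  1.28  0.    1.62 -1.56]
[array([[434., 237.]]), array([[312., 244.]]), array([[435., 113.]]), array([[304., 116.]])]
```

View pics/w2a.png

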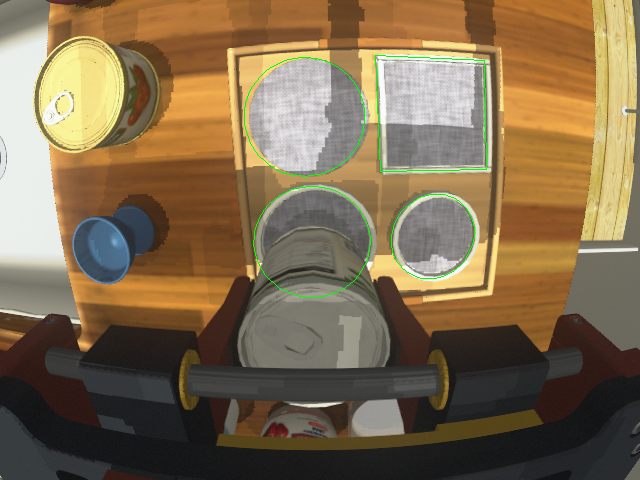

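Wrist view: predicted holder outlines (green) match to about 2 px; the large ring is at (315,244), within 2 mm. The tin hangs upright above it.

>>> apply_moves --commands '[[[1, 0.025, 0, 0.001, 0], [1, 0.02, 0, 0, 0], [1, 0.013, 0, 0, 0], [1, 0.006, 0, 0, 0], [1, 0.003, 0, 0, 0], [1, 0, 0, 0, 0], [1, 0, 0, 0, 0]]]'

```text
clock: 5.05
tool_pos: [0.6527, 0.0433, 0.0603]
ee_rot: [0.0, 0.706, -0.0, 0.708]
force: [-0.3, 0.3, -2.1]
gripper_width: 0.0566
```

```bash
python3 - <<'E'
from h import *
delta([.651,.044,.056])
E
```

```text
tcp [0.6527 0.0433 0.0603] y ax [0. 1. 0.] yaw_y 90.0 x ax [ 0.002  0.    -1.   ] shift mm [ 4.3  0.7 -1.7] w 0.0566 t 5.05 F [-0.3  0.3 -2.1] q6 [ 0.01  0.27  1.36 -0.    1.51 -1.56]
```

>>> apply_moves --commands '[[[1, 0.002, 0, -0.001, 0], [1, 0.002, 0, 0, 0], [1, 0.001, 0, 0, 0], [1, 0, 0, 0, 0], [1, 0, 0, 0, 0]]]'

```text
clock: 5.55
tool_pos: [0.6518, 0.0432, 0.0579]
ee_rot: [-0.0, 0.706, -0.0, 0.708]
force: [-6.3, -1.2, 10.3]
gripper_width: 0.057
```

>>> apply_moves --commands '[[[1, -0.002, 0, 0, 0], [1, 0, 0, 0, 0], [0.15, 0, 0, 0, 0], [0.15, 0, 0, 0, 0], [0.15, 0, 0, 0, 0], [0.15, -0.02, 0, 0, 0], [0.15, -0.04, 0, 0, 0], [0.15, -0.04, 0, 0, 0], [0, 0, 0, 0, 0], [0, 0, 0, 0, 0]]]'

```text
clock: 6.55
tool_pos: [0.6518, 0.0433, 0.1573]
ee_rot: [0.0, 0.706, -0.0, 0.708]
force: [-0.4, -0.8, -0.8]
gripper_width: 0.0861
```

```bash
python3 - <<'E'
from h import *
delta([.644,-.1028,.16])
i=vision.camera_info("wrist");im=vision.camera("wrist")[:,:,::-1].copy()
for p,rad,z in(((.651,.043),.041,.016),((.651,.043),.0285,.082),((.644,-.1028),.0245,.053)): cv2.polylines(im,[proj("wrist",circ(p,rad,z),i).round().astype(int)],True,(0,255,0),1)
cv2.imwrite("pics/w3.png",im)
E
```

```text
tcp [0.6518 0.0433 0.1573] y ax [0. 1. 0.] yaw_y 89.99 x ax [ 0.003  0.    -1.   ] shift mm [  -2.8 -146.1   -7.8] w 0.0861 t 6.55 F [-0.4 -0.8 -0.8] q6 [ 0.01  0.23  1.23  0.    1.67 -1.56]
```

View pics/w3.png

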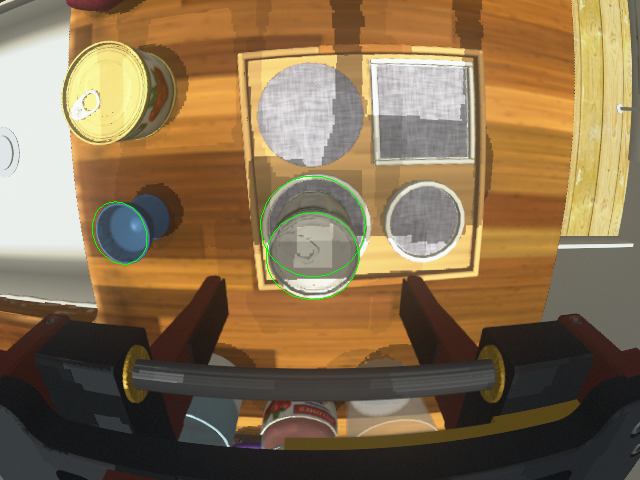

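>>> apply_moves --commands '[[[0, 0, -0.0365, -0.002, 0], [0, 0, -0.0365, -0.002, 0], [0, 0, -0.0365, -0.002, 0], [0, 0, -0.0365, -0.002, 0], [0, 0, 0, 0, 0], [0, 0, 0, 0, 0]]]'

```text
clock: 7.2
tool_pos: [0.6423, -0.1032, 0.1535]
ee_rot: [0.001, 0.708, -0.0, 0.706]
force: [0.2, 1.6, 0.1]
gripper_width: 0.0874
```

```bash
python3 - <<'E'
from h import *
delta([.644,-.1028,.042])
i=vision.camera_info("wrist");im=vision.camera("wrist")[:,:,::-1].copy()
for p,rad,z in(((.644,-.1028),.0245,.053),((.651,.043),.0285,.082)): cv2.polylines(im,[proj("wrist",circ(p,rad,z),i).round().astype(int)],True,(0,255,0),1)
cv2.imwrite("pics/w4.png",im)
E
```

```text
tcp [ 0.6423 -0.1032  0.1535] y ax [0.002 1.    0.001] yaw_y 89.89 x ax [-0.004  0.001 -1.   ] shift mm [111.5   0.3   2.1] w 0.0874 t 7.2 F [0.2 1.6 0.1] q6 [-0.21  0.23  1.24  0.    1.67 -1.78]
```

View pics/w4.png

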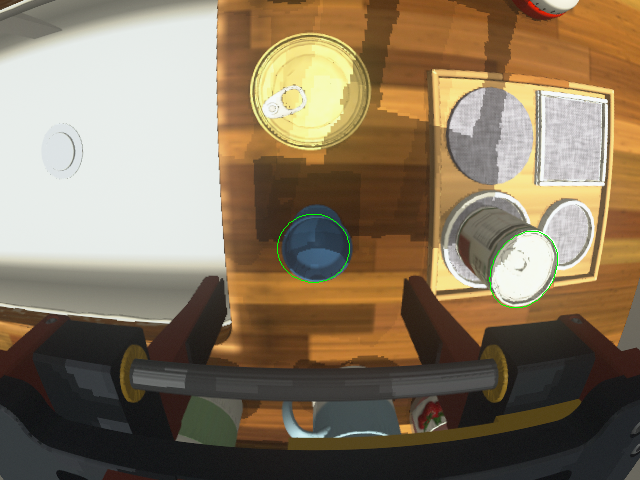

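>>> apply_moves --commands '[[[0, 0.04, 0.001, 0.001, 0], [0, 0.04, 0, 0, 0], [0, 0.03, 0, 0, 0], [0, 0, 0, 0, 0], [0, 0, 0, 0, 0]]]' --force 15

```text
clock: 7.75
tool_pos: [0.6439, -0.1004, 0.0458]
ee_rot: [-0.0, 0.708, 0.001, 0.707]
force: [0.4, 1.0, 1.1]
gripper_width: 0.088
```

>>> apply_moves --commands '[[[0, 0.0035, 0, 0, 0], [0, 0, 0, 0, 0], [1, 0, 0, 0, 0], [1, 0, 0, 0, 0], [1, 0, 0, 0, 0], [1, 0, 0, 0, 0], [1, 0, 0, 0, 0], [1, 0, 0, 0, 0], [1, -0.02, 0, 0, 0], [1, -0.04, 0, 0, 0], [1, -0.05, 0, 0, 0], [1, 0, 0, 0, 0], [1, 0, 0, 0, 0]]]'

```text
clock: 9.05
tool_pos: [0.645, -0.102, 0.1547]
ee_rot: [-0.0, 0.706, -0.0, 0.708]
force: [0.4, 0.4, -1.5]
gripper_width: 0.0463
```

```bash
python3 - <<'E'
from h import *
delta([.646,.131,.155])
i=vision.camera_info("wrist");im=vision.camera("wrist")[:,:,::-1].copy()
cv2.imwrite("pics/w5.png",im)
E
```

```text
tcp [ 0.645  -0.102   0.1547] y ax [ 0.     1.    -0.001] yaw_y 89.99 x ax [ 0.004 -0.001 -1.   ] shift mm [ -0.5 233.    1. ] w 0.0463 t 9.05 F [ 0.4  0.4 -1.5] q6 [-0.21  0.23  1.24 -0.    1.67 -1.78]
```

View pics/w5.png

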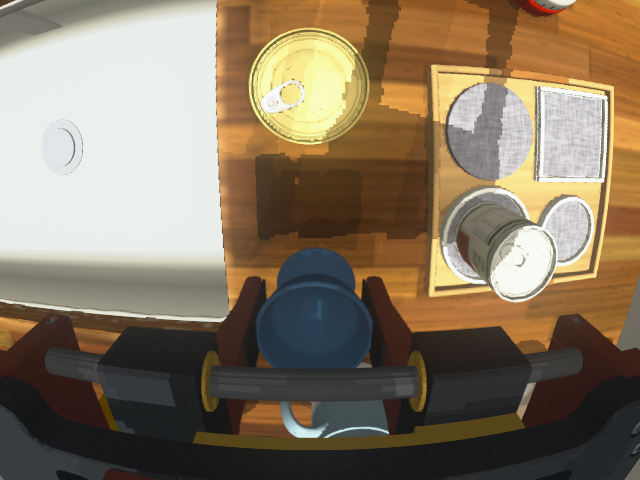

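The cup hangs upright in the jaws.

>>> apply_moves --commands '[[[1, 0, 0.0388, 0, 0], [1, 0, 0.0388, 0, 0], [1, 0, 0.0388, 0, 0], [1, 0, 0.0388, 0, 0], [1, 0, 0.0388, 0.001, 0], [1, 0, 0.0388, 0, 0], [1, 0, 0, 0, 0], [1, 0, 0, 0, 0], [1, 0, 0, 0, 0]]]'

```text
clock: 10.0
tool_pos: [0.6447, 0.1299, 0.1509]
ee_rot: [-0.0, 0.708, -0.001, 0.706]
force: [0.8, -0.0, -0.2]
gripper_width: 0.0465
```

```bash
python3 - <<'E'
from h import *
delta([.646,.131,.053])
E
```

```text
tcp [0.6447 0.1299 0.1509] y ax [ 0.001  1.    -0.001] yaw_y 89.95 x ax [-0.002 -0.001 -1.   ] shift mm [97.9  1.2  1.5] w 0.0465 t 10.0 F [ 0.8 -0.  -0.2] q6 [ 0.15  0.25  1.22 -0.    1.67 -1.42]
```

>>> apply_moves --commands '[[[1, 0.04, 0.001, 0, 0], [1, 0.035, 0, 0, 0], [1, 0.015, 0, 0, 0], [1, 0.006, 0, 0, 0], [1, 0, 0, 0, 0], [1, 0, 0, 0, 0]]]'

```text
clock: 10.6
tool_pos: [0.6463, 0.1318, 0.0588]
ee_rot: [0.0, 0.706, -0.0, 0.708]
force: [-0.2, 0.3, 0.6]
gripper_width: 0.0466
```

```bash
python3 - <<'E'
from h import *
delta([.646,.131,.053])
E
```

```text
tcp [0.6463 0.1318 0.0588] y ax [0.001 1.    0.   ] yaw_y 89.96 x ax [ 0.003  0.    -1.   ] shift mm [ 5.8 -0.8 -0.3] w 0.0466 t 10.6 F [-0.2  0.3  0.6] q6 [ 0.15  0.29  1.34 -0.    1.51 -1.42]
```

>>> apply_moves --commands '[[[1, 0.003, 0, 0, 0], [1, 0.002, 0, 0, 0], [1, 0, 0, 0, 0], [1, 0, 0, 0, 0]]]'

```text
clock: 11.0
tool_pos: [0.6456, 0.1322, 0.0525]
ee_rot: [0.0, 0.707, 0.0, 0.708]
force: [1.2, 0.4, 2.3]
gripper_width: 0.0463
```

>>> apply_moves --commands '[[[1, 0.001, 0, 0, 0], [1, 0, 0, 0, 0], [1, 0, 0, 0, 0]]]'

```text
clock: 11.3
tool_pos: [0.646, 0.1323, 0.0523]
ee_rot: [0.0, 0.706, 0.0, 0.708]
force: [-1.3, 0.1, 6.5]
gripper_width: 0.0462
```

Seated. Release, rise, and look.

>>> apply_moves --commands '[[[1, -0.001, 0, 0, 0], [0.2, 0, 0, 0, 0], [0.2, 0, 0, 0, 0], [0.2, 0, 0, 0, 0], [0.2, -0.02, 0, 0, 0], [0.2, -0.04, 0, 0, 0], [0.2, -0.05, 0, 0, 0], [0, 0, 0, 0, 0], [0, 0, 0, 0, 0]]]'

```text
clock: 12.2
tool_pos: [0.6459, 0.1321, 0.1635]
ee_rot: [0.0, 0.706, 0.0, 0.708]
force: [-0.2, 0.5, -0.7]
gripper_width: 0.0829
```

```bash
python3 - <<'E'
from h import *
delta([.424,-.0213,.17])
i=vision.camera_info("wrist");im=vision.camera("wrist")[:,:,::-1].copy()
for p,rad,z in(((.646,.131),.032,.016),((.646,.131),.0245,.063),((.651,.0432),.0285,.082)): cv2.polylines(im,[proj("wrist",circ(p,rad,z),i).round().astype(int)],True,(0,255,0),1)
cv2.imwrite("pics/w6.png",im)
E
```

```text
tcp [0.6459 0.1321 0.1635] y ax [0.    1.    0.001] yaw_y 89.99 x ax [ 0.004  0.001 -1.   ] shift mm [  -7.4 -153.5 -221.9] w 0.0829 t 12.2 F [-0.2  0.5 -0.7] q6 [ 0.15  0.25  1.21 -0.    1.68 -1.42]
```

View pics/w6.png

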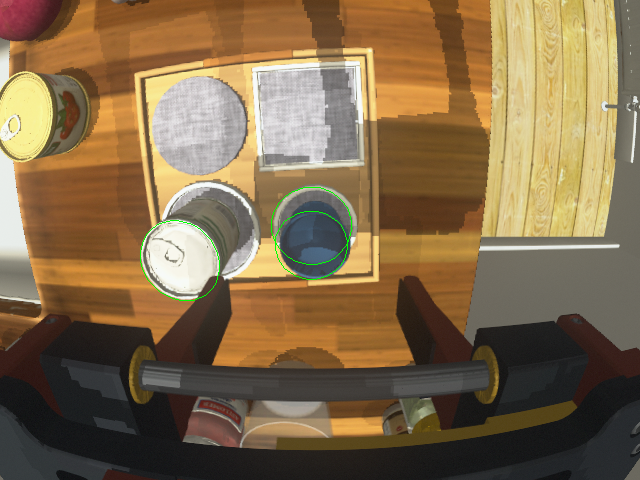

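>>> apply_moves --commands '[[[0, 0, -0.0219, -0.0317, 0], [0, 0, -0.0219, -0.0317, 0], [0, 0, -0.0219, -0.0317, 0], [0, 0, -0.0219, -0.0317, 0], [0, 0, -0.0219, -0.0317, 0], [0, 0, -0.0219, -0.0317, 0], [0, 0, -0.0219, -0.0317, 0], [0, 0, 0, 0, 8.2], [0, 0, 0, 0, 8.2], [0, 0, 0, 0, 8.2], [0, 0, 0, 0, 8.2], [0, 0, 0, 0, 8.2], [0, 0, 0, 0, 8.2], [0, 0, 0, 0, 8.2], [0, 0, 0, 0, 8.2], [0, 0, 0, 0, 8.2], [0, 0, 0, 0, 8.2], [0, 0, 0, 0, 8], [0, 0, 0, 0, 0], [0, 0, 0, 0, 0]]]'

```text
clock: 14.25
tool_pos: [0.4226, -0.0211, 0.1599]
ee_rot: [0.498, 0.502, -0.5, 0.5]
force: [0.5, 0.3, 0.6]
gripper_width: 0.0879
```

```bash
python3 - <<'E'
from h import *
delta([.424,-.0213,.034])
i=vision.camera_info("wrist");im=vision.camera("wrist")[:,:,::-1].copy()
for p,rad,z in(((.424,-.0213),.0265,.02),((.423,.0862),.029,.04)): cv2.polylines(im,[proj("wrist",circ(p,rad,z),i).round().astype(int)],True,(0,255,0),1)
cv2.imwrite("pics/w7.png",im)
E
```

```text
tcp [ 0.4226 -0.0211  0.1599] y ax [ 1.     0.004 -0.003] yaw_y 0.21 x ax [-0.003  0.    -1.   ] shift mm [125.9   1.7   0.2] w 0.0879 t 14.25 F [0.5 0.3 0.6] q6 [-0.13 -0.4   1.82 -0.    1.72 -0.13]
```

View pics/w7.png

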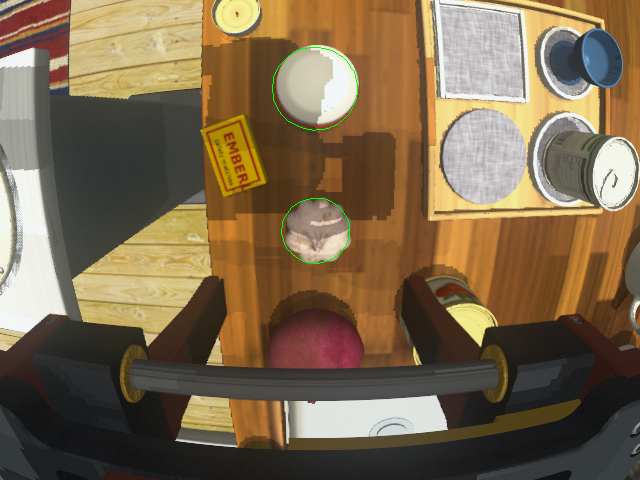

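>>> apply_moves --commands '[[[0, 0.045, 0.001, 0, 0], [0, 0.045, 0, 0, 0], [0, 0.03, 0, 0, 0], [0, 0.004, 0, 0, 0], [0, 0, 0, 0, 0], [0, 0, 0, 0, 0]]]' --force 12

```text
clock: 14.9
tool_pos: [0.4254, -0.0214, 0.0396]
ee_rot: [0.5, 0.499, -0.499, 0.501]
force: [-0.8, -0.2, 0.5]
gripper_width: 0.0878
```

>>> apply_moves --commands '[[[0, 0.004, 0, 0, 0], [0, 0, 0, 0, 0], [0, 0, 0, 0, 0], [1, 0, 0, 0, 0], [1, 0, 0, 0, 0], [1, 0, 0, 0, 0], [1, 0, 0, 0, 0], [1, 0, 0, 0, 0], [1, 0, 0, 0, 0], [1, 0, 0, 0, 0]]]'

```text
clock: 15.9
tool_pos: [0.4242, -0.0212, 0.0335]
ee_rot: [0.5, 0.5, -0.5, 0.5]
force: [0.6, 0.2, 0.7]
gripper_width: 0.0494
```

>>> apply_moves --commands '[[[1, -0.02, 0, 0, 0], [1, -0.03, 0, 0, 0], [1, -0.04, 0, 0, 0], [1, 0, 0, 0, 0], [1, 0, 0, 0, 0]]]'

```text
clock: 16.4
tool_pos: [0.4248, -0.0213, 0.1244]
ee_rot: [0.501, 0.499, -0.5, 0.501]
force: [0.0, 0.0, -0.6]
gripper_width: 0.0492
```

```bash
python3 - <<'E'
from h import *
delta([.558,.126,.12])
i=vision.camera_info("wrist");im=vision.camera("wrist")[:,:,::-1].copy()
cv2.imwrite("pics/w8.png",im)
E
```

```text
tcp [ 0.4248 -0.0213  0.1244] y ax [ 1.    -0.     0.002] yaw_y -0.01 x ax [ 0.002 -0.    -1.   ] shift mm [   4.7  133.2 -147.3] w 0.0492 t 16.4 F [ 0.   0.  -0.6] q6 [-0.13 -0.39  1.88 -0.    1.65 -0.13]
```

View pics/w8.png

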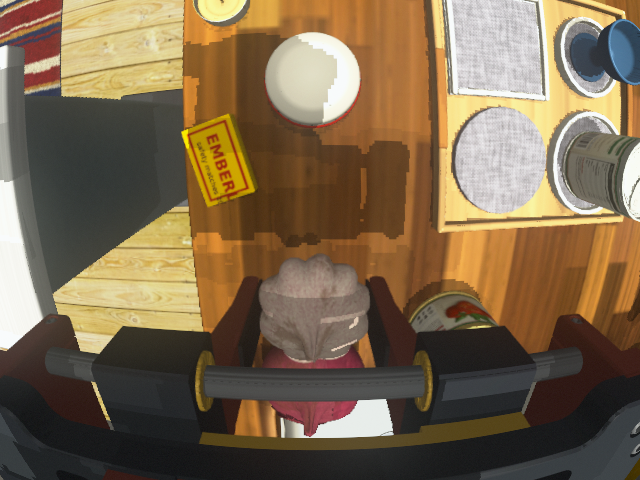

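>>> apply_moves --commands '[[[1, 0, 0.0266, -0.0295, 0], [1, 0, 0.0266, -0.0295, 0], [1, 0, 0.0266, -0.0295, 0], [1, 0, 0.0266, -0.0295, 0], [1, 0, 0.0266, -0.0295, 0], [1, 0, 0, 0, 0], [1, 0, 0, 0, 0], [1, 0.04, 0, 0, 0], [1, 0.025, 0, 0, 0], [1, 0.008, 0, 0, 0], [1, 0, 0, 0, 0], [1, 0, 0, 0, 0]]]'

```text
clock: 17.65
tool_pos: [0.5577, 0.1258, 0.0521]
ee_rot: [0.501, 0.499, -0.5, 0.5]
force: [0.0, -0.2, 0.2]
gripper_width: 0.0491
```

```bash
python3 - <<'E'
from h import *
delta([.558,.126,.0435])
E
```

```text
tcp [0.5577 0.1258 0.0521] y ax [ 1.    -0.001  0.002] yaw_y -0.05 x ax [ 0.002  0.    -1.   ] shift mm [ 8.6  0.3 -0.2] w 0.0491 t 17.65 F [ 0.  -0.2  0.2] q6 [ 0.16  0.06  1.61 -0.    1.47  0.16]
```

>>> apply_moves --commands '[[[1, 0.004, 0, 0, 0], [1, 0.003, 0, 0, 0], [1, 0, 0, 0, 0], [1, 0, 0, 0, 0]]]'

```text
clock: 18.05
tool_pos: [0.5574, 0.1263, 0.0438]
ee_rot: [0.5, 0.5, -0.5, 0.5]
force: [-0.5, -0.4, -0.1]
gripper_width: 0.0494
```

>>> apply_moves --commands '[[[1, 0.0015, 0, 0, 0], [1, 0, 0, 0, 0], [1, 0, 0, 0, 0]]]'

```text
clock: 18.35
tool_pos: [0.5575, 0.1264, 0.0435]
ee_rot: [0.5, 0.5, -0.5, 0.5]
force: [-3.0, -0.8, 5.5]
gripper_width: 0.0491
```

>>> apply_moves --commands '[[[1, -0.001, 0, 0, 0], [1, 0, 0, 0, 0], [0.2, 0, 0, 0, 0], [0.2, 0, 0, 0, 0], [0.2, 0, 0, 0, 0], [0.2, -0.02, 0, 0, 0], [0.2, -0.04, 0, 0, 0], [0.2, -0.05, 0, 0, 0], [0, 0, -0.034, 0.01, 0], [0, 0, -0.034, 0.01, 0], [0, 0, -0.034, 0.01, 0], [0, 0, -0.033, 0.01, 0], [0, 0, 0, 0, 0], [0, 0, 0, 0, 0]]]'

```text
clock: 19.75
tool_pos: [0.4224, 0.0863, 0.1534]
ee_rot: [0.501, 0.5, -0.5, 0.5]
force: [0.8, -0.8, -0.3]
gripper_width: 0.0881
```

```bash
python3 - <<'E'
from h import *
delta([.423,.0862,.042])
i=vision.camera_info("wrist");im=vision.camera("wrist")[:,:,::-1].copy()
for p,rad,z in(((.423,.0862),.029,.04),((.558,.126),.0265,.03),((.646,.131),.0245,.063)): cv2.polylines(im,[proj("wrist",circ(p,rad,z),i).round().astype(int)],True,(0,255,0),1)
cv2.imwrite("pics/w9.png",im)
E
```

```text
tcp [0.4224 0.0863 0.1534] y ax [ 1.    -0.     0.002] yaw_y -0.02 x ax [ 0.002  0.    -1.   ] shift mm [1.114e+02 4.000e-01 1.000e-01] w 0.0881 t 19.75 F [ 0.8 -0.8 -0.3] q6 [ 0.12 -0.38  1.82  0.    1.7   0.12]
```

View pics/w9.png

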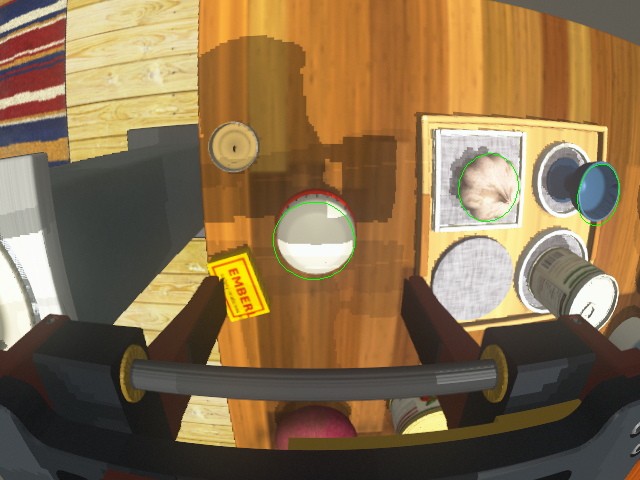

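Garlic sits centred and upright in the dish; timer matches the outline at (316,237).

>>> apply_moves --commands '[[[0, 0.045, 0, 0, 0], [0, 0.04, 0, 0, 0], [0, 0.0265, 0, 0, 0], [0, 0, 0, 0, 0], [0, 0, 0, 0, 0], [0, 0, 0, 0, 0]]]' --force 15

```text
clock: 20.4
tool_pos: [0.4238, 0.0865, 0.0436]
ee_rot: [0.501, 0.499, -0.499, 0.501]
force: [0.3, -0.1, 0.3]
gripper_width: 0.0874
```

>>> apply_moves --commands '[[[1, 0, 0, 0, 0], [1, 0, 0, 0, 0], [1, 0, 0, 0, 0], [1, 0, 0, 0, 0], [1, 0, 0, 0, 0], [1, 0, 0, 0, 0], [1, 0, 0, 0, 0]]]'

```text
clock: 21.1
tool_pos: [0.4225, 0.0863, 0.042]
ee_rot: [0.5, 0.5, -0.5, 0.5]
force: [-1.1, -0.7, 4.6]
gripper_width: 0.0597
```

>>> apply_moves --commands '[[[1, -0.02, 0, 0, 0], [1, -0.03, 0, 0, 0], [1, -0.03, 0, 0, 0], [1, 0, 0, 0, 0], [1, 0, 0, 0, 0]]]'

```text
clock: 21.6
tool_pos: [0.4223, 0.0863, 0.1211]
ee_rot: [0.5, 0.5, -0.5, 0.5]
force: [-0.9, 0.0, -1.0]
gripper_width: 0.0599
```

```bash
python3 - <<'E'
from h import *
delta([.5635,.0388,.12])
i=vision.camera_info("wrist");im=vision.camera("wrist")[:,:,::-1].copy()
cv2.polylines(im,[proj("wrist",circ((.5635,.0388),.04,.014),i).round().astype(int)],True,(0,255,0),1)
cv2.imwrite("pics/w10.png",im)
E
```

```text
tcp [0.4223 0.0863 0.1211] y ax [ 1. -0.  0.] yaw_y -0.01 x ax [ 0. -0. -1.] shift mm [  1.1 141.2  47.4] w 0.0599 t 21.6 F [-0.9  0.  -1. ] q6 [ 0.12 -0.37  1.87 -0.    1.64  0.12]
```

View pics/w10.png

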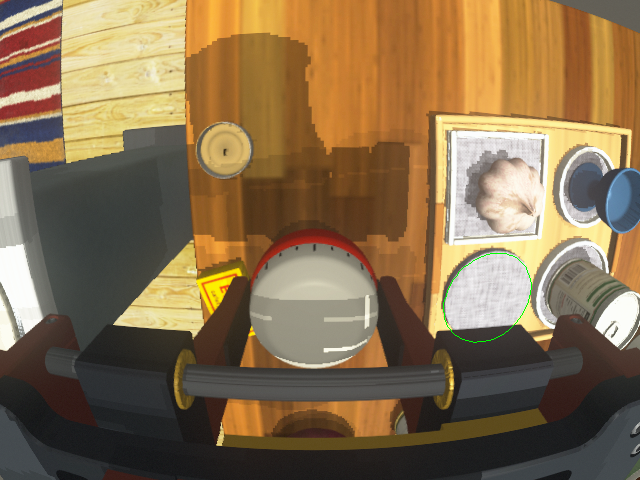

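The timer is held level, and the pad outline matches.

>>> apply_moves --commands '[[[1, 0, 0.0353, 0.0118, 0], [1, 0, 0.0353, 0.0118, 0], [1, 0, 0.0353, 0.0118, 0], [1, 0, 0.0353, 0.0118, 0], [1, 0, 0, 0, 0], [1, 0, 0, 0, 0], [1, 0.03, 0, 0, 0], [1, 0.02, 0, 0, 0], [1, 0.008, 0, 0, 0], [1, 0, 0, 0, 0], [1, 0, 0, 0, 0], [1, 0, 0, 0, 0]]]'

```text
clock: 22.85
tool_pos: [0.5641, 0.0392, 0.0653]
ee_rot: [0.501, 0.499, -0.499, 0.501]
force: [-0.3, -1.2, -0.6]
gripper_width: 0.0595
```

```bash
python3 - <<'E'
from h import *
delta([.5635,.0388,.056])
E
```

```text
tcp [0.5641 0.0392 0.0653] y ax [1.    0.    0.003] yaw_y 0.01 x ax [ 0.003  0.    -1.   ] shift mm [ 9.3 -0.6  0.4] w 0.0595 t 22.85 F [-0.3 -1.2 -0.6] q6 [0.01 0.04 1.61 0.   1.49 0.01]
```

>>> apply_moves --commands '[[[1, 0.004, 0, 0, 0], [1, 0.002, 0, 0, 0], [1, 0.001, 0, 0, 0], [1, 0, 0, 0, 0], [1, 0, 0, 0, 0]]]'

```text
clock: 23.35
tool_pos: [0.5635, 0.0391, 0.0565]
ee_rot: [-0.5, -0.5, 0.5, -0.5]
force: [0.7, -0.2, -0.2]
gripper_width: 0.0595
```

>>> apply_moves --commands '[[[1, 0.001, 0, 0, 0], [1, 0, 0, 0, 0], [1, 0, 0, 0, 0]]]'

```text
clock: 23.65
tool_pos: [0.5636, 0.0391, 0.0561]
ee_rot: [0.5, 0.5, -0.5, 0.5]
force: [-1.4, -0.1, 3.7]
gripper_width: 0.0598
```

>>> apply_moves --commands '[[[1, 0, 0, 0, 0], [0.2, 0, 0, 0, 0], [0.2, 0, 0, 0, 0], [0.2, 0, 0, 0, 0], [0.2, -0.02, 0, 0, 0], [0.2, -0.04, 0, 0, 0], [0.2, -0.05, 0, 0, 0], [0.2, -0.02, -0.04, 0, 0], [0.2, 0, -0.04, 0, 0], [0.2, 0, -0.04, 0, 0], [0.2, 0, -0.03, 0, 0], [0.2, 0, 0, 0, 0], [0.2, 0, 0, 0, 0]]]'

```text
clock: 24.95
tool_pos: [0.4137, 0.0391, 0.1858]
ee_rot: [0.5, 0.499, -0.5, 0.5]
force: [0.4, -0.4, 0.7]
gripper_width: 0.0704
```

```bash
python3 - <<'E'
from h import *
delta([.4,.0,.2])
out=[]
for n,(x0,y0) in(("top",(230,130)),("scene",(170,150))):
    i=vision.camera_info(n);im=vision.camera(n)[:,:,::-1].copy()
    print([ (k,proj(n,q,i).round(0).tolist()) for k,q in (("slimtop",(.651,.0435,.082)),("timer",(.5635,.039,.063)))])
    c=im[y0:y0+190,x0:x0+240] if n=="scene" else im[y0:y0+190,x0:x0+240]
    out.append(cv2.resize(c,None,fx=3,fy=3,interpolation=cv2.INTER_CUBIC)[:, :])
im=np.vstack(out); cv2.imwrite("pics/f.png",cv2.resize(im,(379,600)) if 0 else np.hstack([cv2.resize(o,(400,317)) for o in out]))
E
```

```text
tcp [0.4137 0.0391 0.1858] y ax [ 1.    -0.     0.002] yaw_y -0.01 x ax [ 0.002 -0.    -1.   ] shift mm [-14.2 -13.7  39.1] w 0.0704 t 24.95 F [ 0.4 -0.4  0.7] q6 [ 0.01 -0.42  1.8  -0.    1.76  0.01]
[('slimtop', [[325.0, 149.0]]), ('timer', [[328.0, 211.0]])]
[('slimtop', [[267.0, 211.0]]), ('timer', [[308.0, 241.0]])]
```

View pics/f.png

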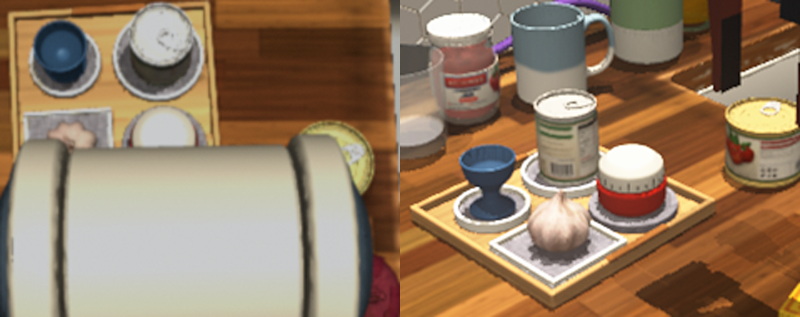

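The top crop shows the tin and cup in their rings, with the arm hiding the rest. The scene crop shows all four upright in the middle of their holders, and the squat tin untouched.

```bash
python3 -c "
from station import order
print(order.hand_in())"
```

```text
the job is handed in; nothing more can be done
None
```

The tray is set and handed in at about 25 s of the 104 s allowed. I placed the slim tin in the large ring, the egg cup in the small ring, the garlic in the square dish and the timer on the flat pad, in that order. Each was lowered until it touched the floor of its holder, then released.

**Final check:** the last scene view showed all four upright and about centred, with the gripper clear of everything. I never moved the squat tin or the onion.

**Limits and disagreements:**
- **Final top view:** the arm hid parts of the garlic and the timer. The timer on its pad was therefore checked only in the scene view and from the arm's reading at release, about 0.3 mm from target.
- **Heights:** those measured from two views came out about 2 to 5 mm below the text, and 10 mm for the timer's dome. Contact during placing agreed with the text.
- **Forces:** the largest I read was about 10 N, while the tin was being seated.

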